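# Take the rose nozzle off the revolving bench burner

### The arm

A 7-joint arm with a two-finger parallel gripper is mounted at the origin on the work surface. World frame = base frame: x ahead of the robot, y to its left, z up, the work surface at z = 0. Lengths are in mm, angles in rad, forces in N, time in s.
With the tool pointing down it reaches from about 400 to 875 mm from the base axis. Payload 19.3 kg.
Tool frame: the origin (TCP) lies on the centre line of the jaws, within the pads' length; the fingertips stand 19 mm ahead of it and the grasp point (between the pads) is the TCP; z points along the fingers, y is the line along which they close (so a half turn about z gives the same grasp; the last joint's range is limited). The gripper opens to 85 mm and grips with 20 to 120 N. Pads are 22 mm wide; open, the fingers measure 114 mm over their backs; the gripper's body (76 mm by 85 mm) begins 54 mm behind the grasp point. The pads swing forward as they close: fully open they stand 13 mm farther back than shut.
Start: joints at [-0.07, 0.521, -0.036, 1.599, 0.021, 1.021, -0.113], TCP at [624.992, -0.025, 250.291] pointing down, gripper open.
Joint ranges: [-2.91, 2.91], [-0.3, 2.13], [-1.5, 1.42], [0.17, 2.43], [-1.26, 4.41], [0.16, 1.93], [-2.52, 2.52]. Speed limits (rad/s): [1.89, 1.89, 2.39, 2.39, 3.01, 3.01, 3.01].

### API

Orientations are given as a 3x3 rotation matrix whose columns are the frame's x, y, z axes.
In Python, from rig import monitor, imaging, order gives the robot as it stands.
- The arm moves only by the tool servo_tool, never from a script. Its argument "commands" is a list of rows, each an object with "translation": the shift along the tool's x, y, z in mm, a list of three; "rot": the turn, a rotation vector about the tool's x, y, z in degrees, a list of three. A call has 1 to 20 rows; each row is the pose to reach, as a shift and turn from the pose commanded when the call began, along the tool's axes at that moment; what a row does not reach only later rows make up. A row lasts 1/10 s, in which the tool goes at most 50 mm and 8.59 degrees, less where a joint would pass 70% of its speed; a pose out of reach is approached as far as the arm can. A call with a gripper value outside its range is refused whole. "jaw" is the opening, from 0 (shut) to 1 (fully open), set as the call begins (left out, the last holds). The fingers move at their own pace and stop on an object; "squeeze" is the grip in N (left out, the last holds). Time passes only in rows, so rows that repeat a pose let the fingers close. It gives the time, the measured TCP pose, the force, the opening and the grip force at its end, in the units of the state.
- monitor.get_state(): the state, without advancing time (a new reading comes with each control period).
- imaging.snapshot(name): name is "scene" or "side" or "wrist"; returns the picture (420x560x3 uint8, red, green, blue); there is no depth.
- imaging.get_calibration(name): a dict with "intrinsics" (3x3 intrinsics, pixels), "R" (3x3) and "t" (3): a world point X has camera coordinates R X + t. Camera axes: x right, y down, z forward; pixel columns grow to the right and rows downward; lengths in mm; the calibration is good to about 2 mm. A picture is of the moment at which its call begins: read the wrist's pose just before it. get_calibration takes no time and is no camera call; for the wrist camera it gives the pose at the moment of the call.
- order.close_job(): hands the job in; it is judged then, once.
The state is a dict: "time": time; "joints": joint angles; "dq": joint speeds; "effort": joint torques, N m; "ee_pos": TCP position; "tcp_rot": TCP orientation; "wrist_force": force on the tool from outside, world axes, zero at the start; "moment": the same for the moment, N m; "grip_width": finger opening in mm; "grip_force": force on a finger pad.
Only numpy, scipy, OpenCV 4.12 (cv2) and the standard library are available. Lean on these libraries where they do the work, as an engineer would, in place of code of your own. Each camera call takes 0.05 s, during which the arm holds its last target. There are 200 camera calls.

### The job

The rose nozzle on the bench burner, the wide blunt one full of small holes, needs its jets cleaned. Turn the burner's revolving head until that nozzle clicks in at the front, unscrew it there and stand it upright, jets up, in the empty tin lid, setting it down rather than dropping it. Leave the head clicked in with the bare seat at the front, and leave everything else on the bench where it is.

Things in the scene. Friction and masses are not known exactly. Their poses are not given: they have to be found in the camera images.
- burner: Bench burner, fixed: grey base plate 170 x 140 x 26 mm, leaning post, and on top a revolving brass head with four nozzles 90 degrees apart, splayed out 25 degrees, so that the one at the front stands upright and the others lean away. Origin at the centre of the plate's underside on the bench; its -x is the burner's front (towards the robot, give or take 20 degrees), z up.
- hub (a point): Point on the head's turning axis, 125 mm above the bench, 30 mm along the burner's +x. Its z is the turning axis, which leans 25 degrees towards the burner's +x, away from the front; it turns with the head. The head is a disc of radius 78 mm, its rim 8 to 22 mm below this point along the axis, its top 33 mm above it. It turns without end both ways, friction 0.12 N m (1 N at a knob).
- seat (a point): Centre of the seat face on which the rose nozzle sits, 52 mm out from the turning axis; turns with the head; z is the screw axis. A threaded nipple 24 mm across stands 16.5 mm up from it into the nozzle. The other three nozzles (fan-tail with a 50 mm blade, plain 21 mm tube, slender point; as tall, on 36 mm collars) are tight and stay on.
- front (a point): Fixed point where seat lies when the rose nozzle is clicked in at the front: 155 mm above the bench, 13 mm along the burner's -x from its origin. A steel pointer under the rim marks that side. At each quarter turn a sprung ball under the head clicks in: it draws the head home from about 4 degrees off and takes some 0.5 N m (5 N at a knob) to leave.
- knob_a (a point): Centre of a black ball knob, 20 mm across, on an 8 mm steel spoke straight out from the head's rim, for turning it by; 108 mm out from the turning axis, 13.5 mm below hub along it, 45 degrees further round anticlockwise than the rose nozzle. At the front a knob is 158 mm above the bench, at the back 67 mm. Four knobs, half-way between the nozzles.
- knob_b (a point): Centre of a black ball knob, 20 mm across, on an 8 mm steel spoke straight out from the head's rim, for turning it by; 108 mm out from the turning axis, 13.5 mm below hub along it, 135 degrees further round anticlockwise than the rose nozzle. At the front a knob is 158 mm above the bench, at the back 67 mm. Four knobs, half-way between the nozzles.
- knob_c (a point): Centre of a black ball knob, 20 mm across, on an 8 mm steel spoke straight out from the head's rim, for turning it by; 108 mm out from the turning axis, 13.5 mm below hub along it, 225 degrees further round anticlockwise than the rose nozzle. At the front a knob is 158 mm above the bench, at the back 67 mm. Four knobs, half-way between the nozzles.
- knob_d (a point): Centre of a black ball knob, 20 mm across, on an 8 mm steel spoke straight out from the head's rim, for turning it by; 108 mm out from the turning axis, 13.5 mm below hub along it, 315 degrees further round anticlockwise than the rose nozzle. At the front a knob is 158 mm above the bench, at the back 67 mm. Four knobs, half-way between the nozzles.
- rose: Rose nozzle, loose, brass, 0.26 kg, 62 mm tall: collar 36 mm across (lowest 20 mm), 28 mm neck, from 37 mm up a knurled head 42 mm across, flat top with small holes. Origin: centre of its lower rim (at seat when seated), z to the jets. Coarse right-hand thread: anticlockwise it climbs 2.2 mm per rad and after about 2.4 rad is free to lift off (more does no harm). Pulled before, it holds.
- tin: Empty shallow steel tin lid standing open on the bench, loose, 0.16 kg: 104 mm across at the rim, 14 mm high, floor 3 mm thick and 95 mm across inside. Origin at the centre of its underside, z up.
- flux_pot: Bystander: white flux pot, 66 mm across, 78 mm tall, a brush standing in it to 140 mm; origin under its centre.
- charcoal: Bystander: black charcoal block 85 x 50 x 28 mm; origin under its centre.
- tweezers: Bystander: steel tweezers, 170 mm long, lying flat along their x axis, 7 mm thick; origin at mid-length on the bench.
- wire_coil: Bystander: flat coil of brass wire, 125 mm across, 10 mm high; origin at its centre on the bench.
- punch_block: Bystander: wooden block 80 x 110 x 60 mm with steel dapping punches standing in it to 105 mm; origin under its centre.
- striker: Bystander: steel wire flint striker lying along its x axis, 130 mm long, its round 14 mm high cup at +x; origin at mid-length on the bench.
- spare_tip: Bystander: spare slender brass nozzle standing on the bench, foot 36 mm across, 66 mm tall; not the one wanted; origin under its centre.
There are look-alikes about, which are no part of the job. Leave any black look-alike of the tin alone.

How it is judged (in metres and radians):
On the way, in this order (a step that is already met when the one before it is completed fails the run):
1. the rose nozzle, still screwed home, stands clicked in at the front (distance between seat and front below 0.006 m and z of rose in the frame of seat below 0.003 m and distance between rose and seat below 0.005 m), for 0.3 s.
2. the rose nozzle has been unscrewed and lifted clear of its nipple, the head still clicked in at the front (distance between seat and front below 0.009 m and z of rose in the frame of seat above 0.022 m), for 0.1 s.
At the end, for the whole second after the job is handed in: The rose nozzle stands upright (within 6 degrees), jets up, flat on the floor of the tin lid, released and at rest; the tin lid lies flat on the bench within 40 mm of where it was; the head is clicked in with the bare seat at the front (within 8 mm) (horizontal distance between rose and tin below 0.033 m and z of rose in the frame of tin between 0 and 0.007 m and angle between rose's own z axis and vertical below 0.1 rad and angle between tin's own z axis and vertical below 0.06 rad and height (world z) of tin below 0.005 m and distance of tin from where it was at the start of the episode below 0.04 m and linear speed of each of rose, tin below 0.02 m/s and distance between seat and front below 0.008 m); the robot touches nothing.
It fails at once if a bystander was shifted by more than 30 mm (distance of any of flux_pot, charcoal, tweezers, wire_coil, punch_block, striker, spare_tip from where it was at the start of the episode above 0.03 m).
It fails at once if the rose nozzle was dropped (fell free of the fingers at more than 0.6 m/s) (linear speed of rose above 0.6 m/s and contact force between the fingers and rose below 0.05 N).
It also fails if it takes over 72 s, if anything falls off the work surface, if the arm or the gripper's body presses on something with over 40 N, if the wrist force passes 120 N, or if a joint passes its speed limit or range.

## Working session

There is one attempt and no reset: what is moved stays moved. The work goes in short steps, Python scripts to look and compute and a tool call to move; the robot and the scene stay as the last step left them, time stands still between calls to the robot, and variables do not carry over. Pictures are saved under pics/ and viewed, at most 10 in all, crops included, and the job is handed in when it is done.

Besides the shell and the picture viewer there is one more tool, called after "Emit:" as name(argument=value, ...), one argument or row to a line, values as JSON. servo_tool: Moves the arm, as the interface text tells. Its arguments: {"type":"object","properties":{"commands":{"type":"array"},"jaw":{"type":"number"},"squeeze":{"type":"number"}},"required":["commands"]}

```bash
mkdir -p pics
python3 - <<'E'
from rig import monitor, imaging
import cv2,numpy as np
s=monitor.get_state();print(s['time'],s['ee_pos'],np.round(s['tcp_rot'],3).tolist(),s['grip_width'])
for n in ("scene","side","wrist"):
    c=imaging.get_calibration(n);print(n,np.round(c['intrinsics'],1).tolist(),np.round(c['R'],4).tolist(),np.round(c['t'],1).tolist())
    cv2.imwrite(f'pics/{n}0.png',imaging.snapshot(n)[:,:,::-1])
a=cv2.imread('pics/scene0.png');cv2.imwrite('pics/scene0b.png',cv2.resize(a,(800,600),interpolation=cv2.INTER_CUBIC))
a=cv2.imread('pics/side0.png');cv2.imwrite('pics/side0b.png',cv2.resize(a,(800,600),interpolation=cv2.INTER_CUBIC))
E
```

```text
0.0 [ 6.24696312e+02 -4.96742797e-02  2.49739321e+02] [[0.0, 1.0, -0.001], [1.0, -0.0, -0.0], [-0.0, -0.001, -1.0]] 85.67639419752169
scene [[441.8, 0.0, 274.0], [0.0, 441.8, 207.7], [0.0, 0.0, 1.0]] [[-0.0381, 0.9993, 0.0065], [0.8374, 0.0355, -0.5454], [-0.5452, -0.0153, -0.8382]] [28.2, -363.3, 1601.0]
side [[517.9, 0.0, 279.9], [0.0, 517.9, 212.5], [0.0, 0.0, 1.0]] [[0.8331, -0.5531, -0.0069], [-0.4174, -0.6204, -0.664], [0.3629, 0.5561, -0.7477]] [-424.2, 304.8, 1210.9]
wrist [[335.9, 0.0, 284.8], [0.0, 335.9, 214.5], [0.0, 0.0, 1.0]] [[1.0, -0.0005, -0.0012], [-0.0001, -0.9499, 0.3127], [-0.0012, -0.3127, -0.9499]] [-623.8, -41.0, 380.6]
```

View pics/scene0b.png

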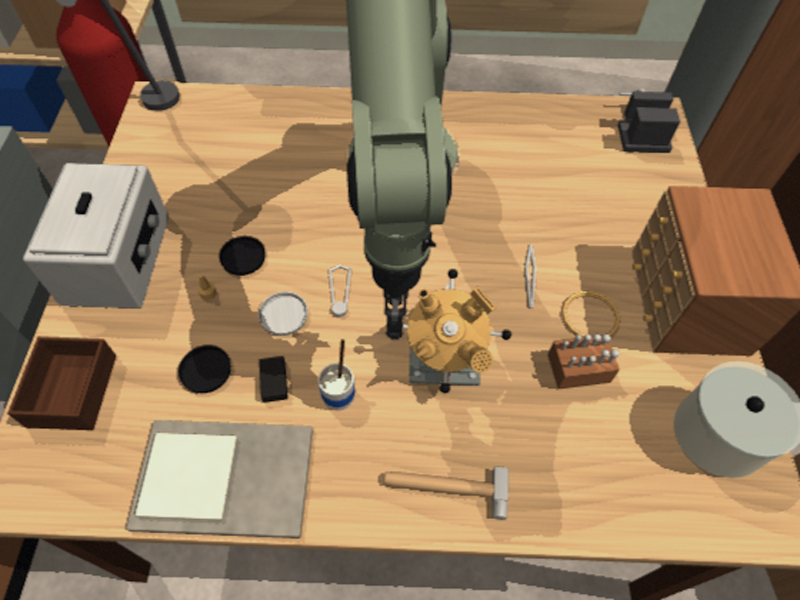

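View pics/side0b.png

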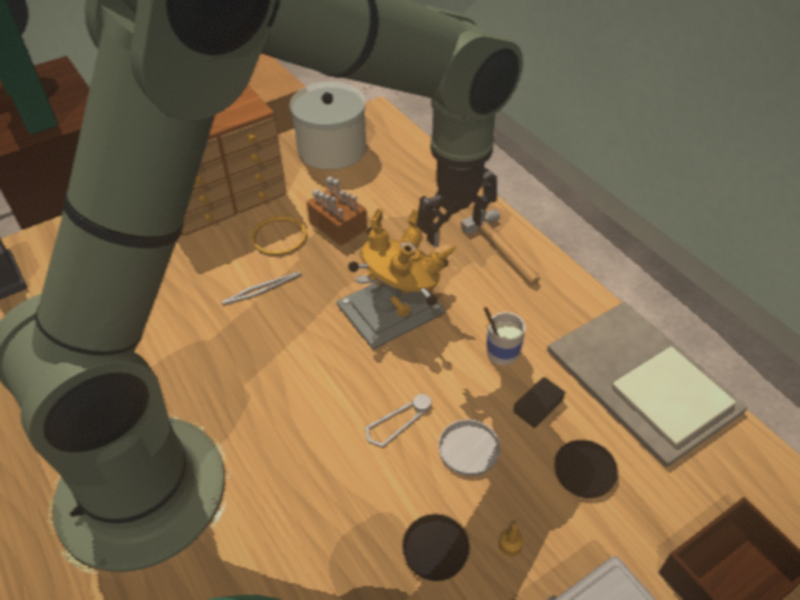

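Run:
```python
import cv2
a=cv2.imread('pics/scene0.png')
c=a[180:280,270:390];cv2.imwrite('pics/crop1.png',cv2.resize(c,None,fx=6,fy=6,interpolation=cv2.INTER_CUBIC)) 
a=cv2.imread('pics/side0.png')
c=a[140:250,230:340];cv2.imwrite('pics/crop2.png',cv2.resize(c,None,fx=5,fy=5,interpolation=cv2.INTER_CUBIC))
```

```text
(no output)
```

View pics/crop1.png

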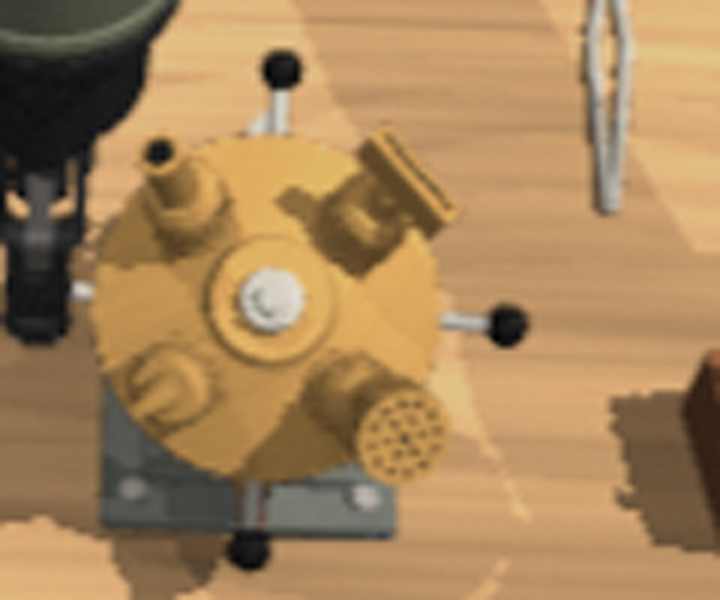

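```bash
cat > h.py <<'E'
import numpy as np
from scipy.spatial.transform import Rotation as Ro
from scipy.optimize import least_squares
T25=np.radians(25)
CAL={'scene':None,'side':None}
def proj(c,X):
    p=c['R']@np.asarray(X,float)+np.asarray(c['t']).ravel(); p=c['intrinsics']@p; return p[:2]/p[2]
def burner(bx,by,psi):
    R=Ro.from_euler('z',psi).as_matrix(); return lambda v:R@np.asarray(v,float)+[bx,by,0]
A=Ro.from_euler('y',T25).as_matrix()  # hub frame z=axis
def hp(r,ang,h): # point in burner frame; ang anticlockwise about axis from front (-x)
    return np.array([30,0,125])+A@np.array([-r*np.cos(ang),-r*np.sin(ang),h])
def noz(ang,l): # point l above seat along screw axis
    return hp(52+l*np.sin(T25),ang,9.1+l*np.cos(T25))
def plane(c,u,v,z):
    d=np.linalg.inv(c['intrinsics'])@[u,v,1]; d=c['R'].T@d; o=-c['R'].T@np.asarray(c['t']).ravel()
    return o+d*(z-o[2])/d[2]
E
cat > fit.py <<'E'
from h import *
from rig import imaging
c=imaging.get_calibration('scene')
f=lambda u,v:np.array([u/6+270-.4,v/6+180-.4])
def res(p):
    B=burner(*p[:3]);t=p[3];q=np.radians
    P=[(hp(108,t+q(45),-13.5),f(507,326)),(hp(108,t+q(135),-13.5),f(282,69)),(hp(108,t+q(315),-13.5),f(249,549)),
       (noz(t,62),f(403,435)),(hp(0,0,33),f(272,300)),([85,70,26],f(397,535)),([85,-70,26],f(102,527))]
    return np.concatenate([proj(c,B(X))-u for X,u in P])
best=min((least_squares(res,[700,100,0,t],x_scale=[10,10,.1,.1]) for t in np.radians([0,90,180,270])),key=lambda r:r.cost)
p=best.x;print(p[:2],np.degrees(p[2:])%360,best.cost);print(np.round(best.fun.reshape(-1,2),1).tolist())
B=burner(*p[:3])
for i,k in enumerate('abcd'):print(k,B(hp(108,p[3]+np.radians(45+90*i),-13.5)).round())
print('front',B([-13,0,155]),'rose',B(noz(p[3],0)),B(noz(p[3],62)))
for n,u,v in (('tin rim',283,313),('spare',207,290),('flux',337,385),('striker',340,290)):
    print(n,plane(c,u*.7,v*.7,14 if n=='tin rim' else 30))
E
python3 fit.py
```

```text
[555.80204915  99.91786766] [8.59444122e-02 2.22934763e+02] 5.9054717457694546
[[-0.3, 0.6], [-0.6, 1.1], [0.1, 1.0], [0.2, 0.5], [0.1, 0.5], [0.8, -1.7], [-0.4, -2.1]]
a [583. 208. 111.]
b [482. 104. 158.]
c [577.  -8. 114.]
d [678.  96.  67.]
front [542.80206377  99.8983675  155.        ] rose [624.09848154 135.44094354 117.15800796] [665.20520231 153.35074116 159.97712351]
tin rim [ 493.81558132 -236.99918742   14.        ]
spare [ 453.45911865 -401.40488711   30.        ]
flux [ 661.27692454 -108.18090285   30.        ]
striker [ 441.52882217 -120.54482448   30.        ]
```

View pics/crop2.png

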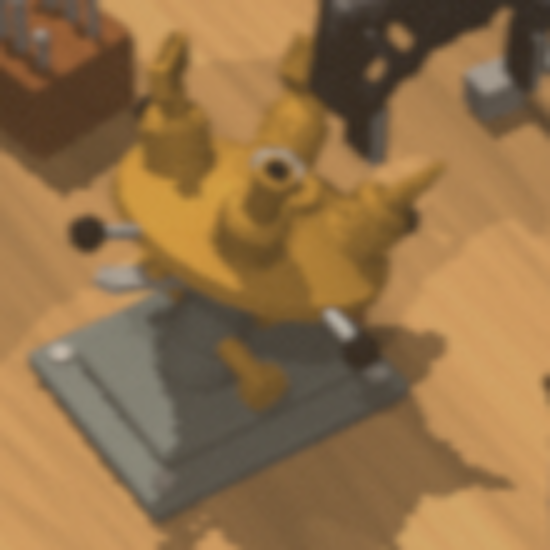

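```bash
cat > fit2.py <<'E'
from h import *
from rig import imaging
c=imaging.get_calibration('scene');d=imaging.get_calibration('side')
f=lambda u,v:np.array([u/6+270-.4,v/6+180-.4])
g=lambda u,v:np.array([u/5+230-.4,v/5+140-.4])
q=np.radians
def res(p):
    B=burner(*p[:3]);t=p[3]
    P=[(c,hp(108,t+q(45),-13.5),f(507,326)),(c,hp(108,t+q(135),-13.5),f(282,69)),(c,hp(108,t+q(315),-13.5),f(249,549)),
       (c,noz(t,62),f(403,435)),(c,hp(0,0,33),f(272,300)),
       (d,hp(108,t+q(135),-13.5),g(88,233)),(d,hp(108,t+q(225),-13.5),g(361,349)),(d,noz(t+np.pi,62),g(278,165)),
       (d,[-85,70,26],g(33,355)),(d,[-85,-70,26],g(160,510)),(c,[85,70,26],f(397,535)),(c,[85,-70,26],f(102,527))]
    return np.concatenate([proj(k,B(X))-u for k,X,u in P])
b=least_squares(res,[556,100,0,q(223)],x_scale=[10,10,.1,.1],loss='soft_l1')
p=b.x;print(p[:2],np.degrees(p[2:]),b.cost);print(np.round(b.fun.reshape(-1,2),1).tolist())
np.save('p.npy',p);B=burner(*p[:3])
print('front',B([-13,0,155]))
Z=np.array([0,0,1])
# body clearance during sweep
for a in range(int(np.degrees(p[3]))+45,406,15):
    t=q(a-45);K=B(hp(108,q(a),-13.5));e=B(hp(108,q(a-13),-13.5))
    tcp=np.array([e[0],e[1],K[2]+13])
    m=[]
    for i in range(4):
        for l in (37,50,62):
            X=B(noz(t+i*np.pi/2,l)); dz=max(0,tcp[2]+54-X[2]); m.append(np.hypot(max(0,np.hypot(*(X-tcp)[:2])-57-25),dz))
    print(a,K.round(),tcp.round(),round(min(m)))
E
python3 fit2.py
```

```text
[553.83352579  99.09454209] [  1.66048654 220.62500045] 8.165904265312006
[[-0.5, 0.6], [-0.1, 0.6], [-0.6, 0.3], [0.1, 0.1], [0.3, -0.1], [0.2, 0.5], [0.5, 0.5], [0.1, 0.6], [-1.7, -1.9], [0.7, -1.1], [1.3, -2.9], [0.1, -2.1]]
front [540.83898473  98.71784238 155.        ]
265 [584. 208. 109.] [605. 203. 122.] 0
280 [558. 206. 121.] [580. 208. 134.] 0
295 [534. 196. 132.] [555. 205. 145.] 0
310 [513. 181. 142.] [531. 195. 155.] 8
325 [496. 159. 150.] [510. 178. 163.] 16
340 [485. 134. 156.] [494. 156. 169.] 25
355 [480. 106. 158.] [484. 130. 171.] 20
370 [482.  78. 158.] [480. 103. 171.] 13
385 [491.  52. 154.] [483.  75. 167.] 6
400 [505.  28. 148.] [492.  48. 161.] 0
```

```bash
cat > clr.py <<'E'
from h import *
q=np.radians;p=np.load('p.npy');B=burner(*p[:3])
R=[21,27,11,8]
for yaw0 in (0,1):
  for a in range(266,408,10):
    t=q(a-45);K=B(hp(110,q(a),-13.5));e=B(hp(110,q(a-14),-13.5));tcp=np.array([e[0],e[1],K[2]+14])
    yw=-yaw0*0+ (q(a-266)*.75 if yaw0 else 0)
    M=Ro.from_euler('z',-yw).as_matrix()
    m=[]
    for i in range(4):
      for l in (20,37,50,62):
        X=B(noz(t+i*np.pi/2,l));D=M@(X-tcp); h=np.maximum(0,np.abs(D[:2])-[43,39]) # tool y along x
        m.append((round(np.hypot(max(0,np.hypot(*h)-R[i]),max(0,tcp[2]+54-X[2]-5))),i))
    print(yaw0,a,min(m),end='; ')
  print()
E
python3 clr.py
```

```text
0 266 (0, 1); 0 276 (0, 1); 0 286 (7, 1); 0 296 (16, 1); 0 306 (24, 1); 0 316 (28, 1); 0 326 (30, 1); 0 336 (29, 1); 0 346 (28, 0); 0 356 (23, 0); 0 366 (17, 0); 0 376 (10, 0); 0 386 (3, 0); 0 396 (0, 0); 0 406 (0, 0); 
1 266 (0, 1); 1 276 (0, 1); 1 286 (0, 1); 1 296 (6, 1); 1 306 (13, 1); 1 316 (20, 1); 1 326 (25, 0); 1 336 (24, 0); 1 346 (21, 0); 1 356 (18, 0); 1 366 (14, 0); 1 376 (9, 0); 1 386 (4, 0); 1 396 (1, 0); 1 406 (0, 0);
```

```bash
cat > clr2.py <<'E'
from h import *
q=np.radians;p=np.load('p.npy');B=burner(*p[:3]);R0=B([0,0,0])
R=[21,27,11,8]
def pose(a,lag,b,r=109,up=12):
    # a knob angle deg; peg axis passes point at angle a-lag, height up above the ball there
    e=q(a-lag);P=B(hp(r,e,-13.5)); 
    out=B([-np.cos(e),-np.sin(e),0])-R0
    y=-out*np.cos(b)+np.array([0,0,np.sin(b)]);z=-out*np.sin(b)-np.array([0,0,np.cos(b)]);x=np.cross(y,z)
    # tool height set from knob (a), horizontally at peg point
    P=np.array([P[0],P[1],B(hp(108,q(a),-13.5))[2]])
    return P-z*up,np.stack([x,y,z],1)
def clear(a,lag,b,**k):
    tcp,M=pose(a,lag,b,**k);m=[]
    for i in range(4):
      for l in (20,30,37,45,55,62):
        D=M.T@(B(noz(q(a-45)+i*np.pi/2,l))-tcp);D[2]*=-1
        rr=R[i] if l>30 else 18
        for bx,lo,hi in (([39,43],54,200),([11,15],-19,54)):
            h=np.append(np.maximum(0,np.abs(D[:2])-bx),max(0,lo-D[2]))
            m.append((round(np.linalg.norm(h)-rr),i,lo))
    return min(m)
if __name__=='__main__':
  for b in (0,15,25,35):
    print(b,[clear(a,12,q(b)) for a in range(266,408,14)])
E
python3 clr2.py
```

```text
0 [(-15, 1, 54), (-5, 1, 54), (4, 1, 54), (12, 1, 54), (18, 1, 54), (18, 0, 54), (15, 0, 54), (12, 0, 54), (10, 0, 54), (8, 0, 54), (6, 0, 54)]
15 [(8, 1, 54), (16, 1, 54), (24, 1, 54), (31, 1, 54), (36, 0, 54), (36, 0, 54), (35, 0, 54), (33, 0, 54), (31, 0, 54), (28, 0, 54), (25, 0, 54)]
25 [(21, 1, 54), (28, 1, 54), (36, 1, 54), (40, 0, -19), (40, 0, -19), (40, 0, -19), (40, 0, -19), (41, 0, -19), (42, 0, -19), (42, 0, 54), (38, 0, 54)]
35 [(33, 1, 54), (38, 0, -19), (39, 0, -19), (40, 0, -19), (40, 0, -19), (40, 0, -19), (40, 0, -19), (41, 0, -19), (41, 0, -19), (43, 0, -19), (44, 0, -19)]
```

```bash
cat > rel.py <<'E'
from h import *
from rig import monitor
def rel(targets,s=None):
    s=s or monitor.get_state();R=np.array(s['tcp_rot']);t=np.array(s['ee_pos'])
    for P,M in targets:
        print((R.T@(P-t)).round(0).astype(int).tolist(),np.degrees(Ro.from_matrix(R.T@M).as_rotvec()).round(1).tolist())
    return s
E
python3 - <<'E'
from clr2 import *;from rel import *
from rig import imaging
a0=np.degrees(p[3])+45
P,M=pose(a0,19,q(22));print(a0,P)
s=rel([(P-M[:,2]*130,M),(P,M)]);print(np.round(s['joints'],2))
c=imaging.get_calibration('scene');print(plane(c,585*.7,365*.7,60),plane(c,590*.7,315*.7,5))
E
```

```text
265.62500044961996 [616.05913652 205.12264586 120.40923941]
[250, 9, 9] [-14.5, -21.4, 110.2]
[205, -9, 129] [-14.5, -21.4, 110.2]
[-0.07  0.52 -0.04  1.6   0.02  1.02 -0.11]
[613.808758   366.38604543  60.        ] [465.97186105 410.39931752   5.        ]
```

Emit:
servo_tool(
  commands=[
    {"translation": [20, 0, -45], "rot": [0, 0, 8]},
    {"translation": [60, 0, -50], "rot": [-2, -3, 16]},
    {"translation": [100, 0, -50], "rot": [-3, -5, 24]},
    {"translation": [150, 5, -50], "rot": [-4, -6, 32]},
    {"translation": [200, 9, -50], "rot": [-5, -8, 40]},
    {"translation": [250, 9, -40], "rot": [-6, -9, 48]},
    {"translation": [250, 9, -30], "rot": [-7, -11, 56]},
    {"translation": [250, 9, -20], "rot": [-8, -12, 64]},
    {"translation": [250, 9, -10], "rot": [-9, -14, 72]},
    {"translation": [250, 9, 0], "rot": [-10, -15, 80]},
    {"translation": [250, 9, 9], "rot": [-12, -17, 88]},
    {"translation": [250, 9, 9], "rot": [-13, -19, 96]},
    {"translation": [250, 9, 9], "rot": [-14, -20, 104]},
    {"translation": [250, 9, 9], "rot": [-14.5, -21.4, 110.2]},
    {"translation": [250, 9, 9], "rot": [-14.5, -21.4, 110.2]},
    {"translation": [250, 9, 9], "rot": [-14.5, -21.4, 110.2]},
  ],
  jaw=0,
)

```text
time: 1.75
ee_pos: [634.0, 249.9, 240.9]
tcp_rot: [[0.93, -0.341, -0.138], [-0.368, -0.862, -0.348], [-0.001, 0.375, -0.927]]
wrist_force: [-0.2, 0.1, -1.0]
grip_width: 0.2
grip_force: 0.0
```

Run:
```python
from clr2 import *;from rel import *
from rig import imaging
import cv2
a0=np.degrees(p[3])+45
P,M=pose(a0,19,q(22))
s=rel([(P-M[:,2]*130,M),(P,M)]);print(s['time'],np.round(s['joints'],2),s['ee_pos'],s['grip_width'])
I=imaging.snapshot('wrist');c=imaging.get_calibration('wrist')
I=np.ascontiguousarray(I[:,:,::-1])
for i in range(4):
    u=proj(c,B(hp(108,q(a0+90*i),-13.5)));print(i,u.round())
u=proj(c,B(noz(p[3],62)));print('rose',u.round())
cv2.imwrite('pics/w1.png',I)
```

```text
[0, 0, 0] [-0.0, -0.0, 0.1]
[0, 0, 130] [-0.0, -0.0, 0.1]
1.75 [-0.8   0.84  0.47  1.2  -0.08  1.44 -2.34] [633.97674568 249.91195977 240.8737774 ] 0.23359288430220446
0 [289. 241.]
1 [442. 296.]
2 [482. 147.]
3 [343.  85.]
rose [348. 130.]
```

View pics/w1.png

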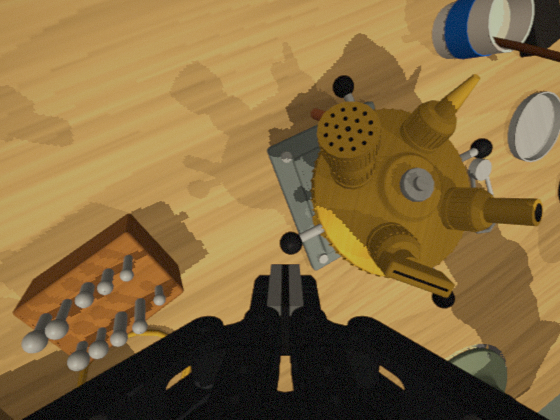

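Emit:
servo_tool(
  commands=[
    {"translation": [0, 0, 45], "rot": [0, 0, 0]},
    {"translation": [0, 0, 90], "rot": [0, 0, 0]},
    {"translation": [0, 0, 120], "rot": [0, 0, 0]},
    {"translation": [0, 0, 130], "rot": [0, 0, 0]},
    {"translation": [0, 0, 130], "rot": [0, 0, 0]},
  ],
)

```text
time: 2.3
ee_pos: [615.7, 204.5, 120.6]
tcp_rot: [[0.929, -0.343, -0.14], [-0.37, -0.861, -0.348], [-0.001, 0.375, -0.927]]
wrist_force: [0.5, -0.5, 0.9]
grip_width: -0.1
grip_force: 0.0
```

Run:
```python
from clr2 import *;from rel import *
a0=np.degrees(p[3])+45
s=rel([pose(a,12,q(22)) for a in a0-7+7*np.arange(1,21)]);print(s['ee_pos'])
```

```text
[-13, 0, 0] [0.0, 2.7, -6.5]
[-25, 4, -4] [0.0, 5.3, -13.0]
[-37, 9, -8] [0.0, 7.9, -19.5]
[-49, 16, -11] [-0.0, 10.5, -25.9]
[-59, 24, -13] [-0.0, 13.2, -32.4]
[-69, 34, -15] [-0.0, 15.8, -38.9]
[-78, 44, -16] [-0.0, 18.4, -45.4]
[-85, 55, -16] [-0.0, 21.0, -51.9]
[-91, 68, -15] [-0.0, 23.7, -58.4]
[-96, 80, -13] [-0.0, 26.3, -64.9]
[-99, 93, -11] [-0.0, 28.9, -71.4]
[-101, 106, -7] [-0.0, 31.5, -77.9]
[-101, 120, -4] [-0.0, 34.1, -84.4]
[-100, 132, 1] [-0.0, 36.8, -90.9]
[-97, 145, 6] [-0.0, 39.4, -97.3]
[-92, 157, 12] [-0.0, 42.0, -103.8]
[-86, 168, 17] [-0.1, 44.6, -110.3]
[-79, 178, 24] [-0.1, 47.2, -116.8]
[-70, 187, 30] [-0.1, 49.9, -123.3]
[-61, 195, 37] [-0.1, 52.5, -129.8]
[615.72098927 204.54257486 120.57607718]
```

Emit:
servo_tool(
  commands=[
    {"translation": [-13, 0, 0], "rot": [0, 2.7, -6.5]},
    {"translation": [-25, 4, -4], "rot": [0, 5.3, -13]},
    {"translation": [-37, 9, -8], "rot": [0, 7.9, -19.5]},
    {"translation": [-49, 16, -11], "rot": [0, 10.5, -25.9]},
    {"translation": [-59, 24, -13], "rot": [0, 13.2, -32.4]},
    {"translation": [-69, 34, -15], "rot": [0, 15.8, -38.9]},
    {"translation": [-78, 44, -16], "rot": [0, 18.4, -45.4]},
    {"translation": [-85, 55, -16], "rot": [0, 21, -51.9]},
    {"translation": [-91, 68, -15], "rot": [0, 23.7, -58.4]},
    {"translation": [-96, 80, -13], "rot": [0, 26.3, -64.9]},
    {"translation": [-99, 93, -11], "rot": [0, 28.9, -71.4]},
    {"translation": [-101, 106, -7], "rot": [0, 31.5, -77.9]},
    {"translation": [-101, 120, -4], "rot": [0, 34.1, -84.4]},
    {"translation": [-100, 132, 1], "rot": [0, 36.8, -90.9]},
    {"translation": [-97, 145, 6], "rot": [0, 39.4, -97.3]},
    {"translation": [-92, 157, 12], "rot": [0, 42, -103.8]},
    {"translation": [-86, 168, 17], "rot": [0, 44.6, -110.3]},
    {"translation": [-86, 168, 17], "rot": [0, 44.6, -110.3]},
  ],
)

```text
time: 4.1
ee_pos: [477.7, 86.1, 170.0]
tcp_rot: [[-0.129, 0.917, 0.376], [0.992, 0.119, 0.049], [-0.0, 0.38, -0.925]]
wrist_force: [-0.6, 2.1, -1.9]
grip_width: 0.1
grip_force: 0.7
```

```bash
cat > look.py <<'E'
# estimate head angle: black blobs (knobs) in a camera vs model
from clr2 import *;from rel import *
from rig import imaging
import cv2
def knobs(name,tt):
    I=imaging.snapshot(name);c=imaging.get_calibration(name)
    cv2.imwrite(f'pics/{name}_{int(monitor.get_state()["time"]*100)}.png',I[:,:,::-1])
    return I,c
E
python3 - <<'E'
from look import *
a0=np.degrees(p[3])+45
s=rel([pose(a,12,q(22)) for a in (380,384,388,391,394,397,400,402,404,405)]);print(s['ee_pos'],np.round(s['joints'],2))
I,c=knobs('scene',0);cv2.imwrite('pics/s2.png',cv2.resize(I[170:290,260:400,::-1],None,fx=5,fy=5,interpolation=2))
for t in (328,333,338):print(t,[(5*(proj(c,B(hp(108,q(t+45+90*i),-13.5)))-[260,170])).round().tolist() for i in range(4)])
E
```

```text
[-5, -3, 2] [0.3, 0.9, -2.1]
[-13, -3, 3] [0.3, 2.4, -5.8]
[-21, -3, 5] [0.3, 3.9, -9.5]
[-26, -2, 7] [0.3, 5.0, -12.3]
[-32, -1, 8] [0.3, 6.1, -15.0]
[-38, -1, 10] [0.3, 7.3, -17.8]
[-43, 1, 12] [0.3, 8.4, -20.6]
[-47, 2, 14] [0.3, 9.2, -22.5]
[-50, 3, 15] [0.3, 9.9, -24.3]
[-52, 3, 16] [0.3, 10.3, -25.2]
[477.71478977  86.07456298 169.98528241] [-0.28  0.31 -0.09  2.33  0.75  0.17 -0.95]
328 [[223.0, 112.0], [72.0, 348.0], [314.0, 503.0], [463.0, 262.0]]
333 [[206.0, 117.0], [77.0, 365.0], [331.0, 498.0], [458.0, 246.0]]
338 [[190.0, 122.0], [83.0, 382.0], [347.0, 492.0], [451.0, 229.0]]
```

View pics/s2.png

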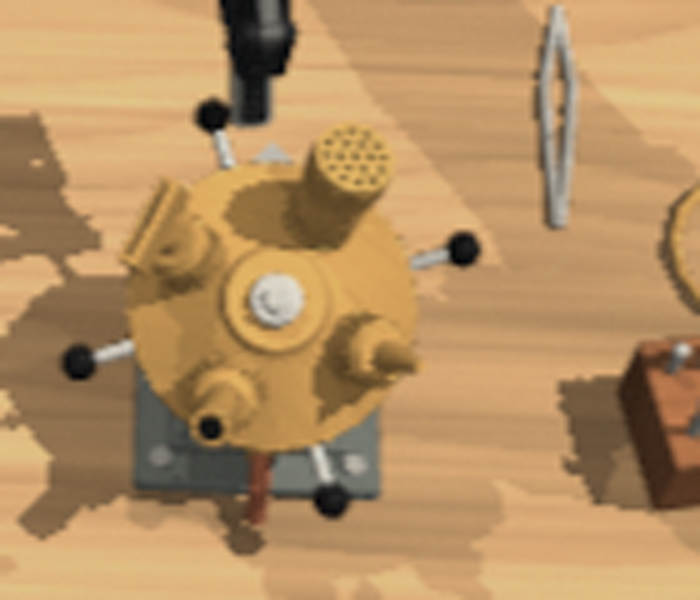

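Run:
```python
from look import *
print([clear(a,12,q(b)) for a,b in ((384,17),(395,12),(404,10))])
rel([pose(a,12,q(b)) for a,b in ((377.6,19),(379,17),(382,15),(385,13),(388,12),(391,11),(394,10),(396,10),(398,10),(400,10),(402,10),(404,10))])
```

```text
[(32, 0, 54), (23, 0, 54), (19, 0, 54)]
[3, -2, 2] [3.3, 0.0, 0.1]
[0, -2, 2] [5.3, 0.5, -1.2]
[-6, -2, 3] [7.3, 1.4, -4.1]
[-12, -1, 4] [9.3, 2.3, -7.0]
[-17, -1, 5] [10.3, 3.1, -9.9]
[-23, 0, 7] [11.3, 3.9, -12.8]
[-29, 1, 9] [12.2, 4.6, -15.7]
[-32, 2, 10] [12.2, 5.2, -17.6]
[-36, 2, 11] [12.2, 5.7, -19.5]
[-40, 3, 13] [12.1, 6.3, -21.5]
[-43, 4, 14] [12.1, 6.8, -23.4]
[-47, 5, 16] [12.1, 7.4, -25.3]
```

Emit:
servo_tool(
  commands=[
    {"translation": [0, -2, 2], "rot": [5.3, 0.5, -1.2]},
    {"translation": [-6, -2, 3], "rot": [7.3, 1.4, -4.1]},
    {"translation": [-12, -1, 4], "rot": [9.3, 2.3, -7]},
    {"translation": [-17, -1, 5], "rot": [10.3, 3.1, -9.9]},
    {"translation": [-23, 0, 7], "rot": [11.3, 3.9, -12.8]},
    {"translation": [-29, 1, 9], "rot": [12.2, 4.6, -15.7]},
    {"translation": [-32, 2, 10], "rot": [12.2, 5.2, -17.6]},
    {"translation": [-32, 2, 10], "rot": [12.2, 5.2, -17.6]},
    {"translation": [-32, 2, 10], "rot": [12.2, 5.2, -17.6]},
  ],
)

```text
time: 5.05
ee_pos: [486.2, 55.3, 160.0]
tcp_rot: [[-0.429, 0.89, 0.153], [0.903, 0.423, 0.075], [0.002, 0.171, -0.985]]
wrist_force: [-0.0, 0.3, -0.3]
grip_width: -0.2
grip_force: 0.0
```

```bash
cat >> look.py <<'E'
def head(save=None,t0=0):
    I=imaging.snapshot('scene');c=imaging.get_calibration('scene')
    if save: cv2.imwrite(save,cv2.resize(I[170:290,260:400,::-1],None,fx=5,fy=5,interpolation=2))
    dark=(I.max(2)<60).astype(np.float32)
    g=cv2.GaussianBlur(dark,(0,0),1.2)
    best=[]
    for t in np.arange(t0-25,t0+25,.25):
        v=[g[int(round(u[1])),int(round(u[0]))] if 0 else cv2.getRectSubPix(g,(1,1),(float(u[0]),float(u[1])))[0,0] for u in (proj(c,B(hp(108,q(t+45+90*i),-13.5))) for i in range(4))]
        best.append((sum(v),t))
    return max(best),[b for b in best if b[0]>max(best)[0]-.1][::3]
E
python3 - <<'E'
from look import *
s=rel([pose(a,12,q(10)) for a in (396,398,400,402,404,406)]);print(s['time'],s['ee_pos'],np.round(s['joints'],2),s['wrist_force'])
print(head(t0=-8))
E
```

```text
[-4, 0, -2] [-0.2, -0.1, -0.3]
[-7, 0, -1] [-0.2, 0.2, -2.2]
[-11, 0, 0] [-0.2, 0.6, -4.2]
[-15, 0, 1] [-0.2, 0.9, -6.2]
[-19, 0, 3] [-0.2, 1.3, -8.1]
[-22, 0, 4] [-0.2, 1.6, -10.1]
5.05 [486.16185487  55.34651734 160.02583535] [ 0.27  0.43 -0.59  2.13  0.43  0.51 -0.18] [-0.03169929  0.25525037 -0.2866    ]
((np.float32(3.7779195), np.float64(-9.5)), [(np.float32(3.6915932), np.float64(-10.5)), (np.float32(3.7770379), np.float64(-9.75)), (np.float32(3.7618833), np.float64(-9.0))])
```

Emit:
servo_tool(
  commands=[
    {"translation": [-4, 0, -1], "rot": [0, 0, -1]},
    {"translation": [-7, 0, -1], "rot": [0, 0, -2.2]},
    {"translation": [-10, 0, 0], "rot": [0, 0.4, -4]},
    {"translation": [-12, 0, 1], "rot": [0, 0.7, -5]},
    {"translation": [-14, 0, 1], "rot": [0, 0.9, -6]},
    {"translation": [-14, 0, 1], "rot": [0, 0.9, -6]},
  ],
)

```text
time: 5.7
ee_pos: [491.8, 42.0, 158.2]
tcp_rot: [[-0.524, 0.84, 0.144], [0.852, 0.516, 0.09], [0.001, 0.17, -0.985]]
wrist_force: [0.7, -1.7, -0.1]
grip_width: -0.1
grip_force: 0.0
```

Run:
```python
from look import *
s=rel([pose(a,12,q(10)) for a in (402,404,406)]);print(s['time'],s['wrist_force'])
print(head(t0=0))
```

```text
[-1, 0, 0] [-0.2, -0.1, -0.1]
[-4, 0, 1] [-0.2, 0.3, -2.1]
[-8, 0, 2] [-0.2, 0.6, -4.0]
5.7 [ 0.74095342 -1.73122256 -0.09373186]
((np.float32(3.7409468), np.float64(-2.5)), [(np.float32(3.6632733), np.float64(-3.5)), (np.float32(3.738543), np.float64(-2.75)), (np.float32(3.6842227), np.float64(-2.0))])
```

Emit:
servo_tool(
  commands=[
    {"translation": [-2, 0, 0], "rot": [0, 0, -1]},
    {"translation": [-4, 0, 1], "rot": [0, 0.2, -2]},
    {"translation": [-4, 0, 1], "rot": [0, 0.2, -2]},
    {"translation": [-1, 0, 0], "rot": [0, 0, 0]},
    {"translation": [5, 0, -5], "rot": [0, 0, 0]},
    {"translation": [8, 0, -20], "rot": [0, 0, 0]},
    {"translation": [8, 0, -60], "rot": [0, 0, 0]},
    {"translation": [8, 0, -105], "rot": [0, 0, 0]},
    {"translation": [8, 0, -115], "rot": [0, 0, 0]},
  ],
)

```text
time: 6.65
ee_pos: [471.5, 39.5, 275.6]
tcp_rot: [[-0.525, 0.838, 0.149], [0.851, 0.517, 0.09], [-0.002, 0.173, -0.985]]
wrist_force: [0.9, -0.9, -0.3]
grip_width: -0.1
grip_force: 0.0
```

Run:
```python
from look import *
print(head(t0=0,save='pics/s3.png'));s=monitor.get_state();print(s['time'],s['ee_pos'],s['joints'])
```

```text
((np.float32(3.747934), np.float64(-1.25)), [(np.float32(3.6489122), np.float64(-2.25)), (np.float32(3.738583), np.float64(-1.5)), (np.float32(3.723211), np.float64(-0.75))])
6.7 [471.5809543   39.04855502 275.21995219] [ 0.53206244  0.25037787 -0.81403694  2.03756658  0.1899316   0.77013379
  0.17504992]
```

```bash
cat >> look.py <<'E'
def down(ang): # tool x at world angle
    a=q(ang);x=np.array([np.cos(a),np.sin(a),0]);z=np.array([0,0,-1.]);return np.stack([x,np.cross(z,x),z],1)
E
python3 - <<'E'
from look import *
rel([([541,99,310],down(0))])
E
```

```text
[15, 95, -19] [6.0, -10.5, 121.3]
```

View pics/s3.png

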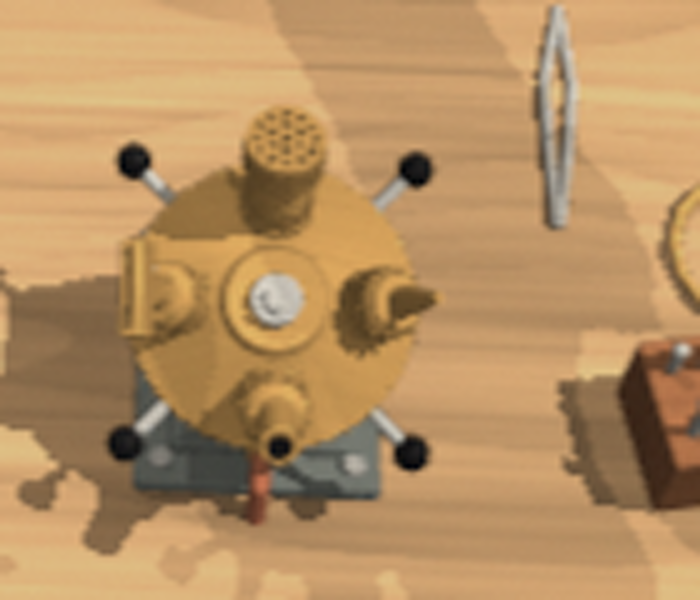

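Emit:
servo_tool(
  commands=[
    {"translation": [0, 0, -25], "rot": [0.4, -0.8, 8]},
    {"translation": [2, 10, -25], "rot": [0.8, -1.5, 16]},
    {"translation": [4, 25, -25], "rot": [1.2, -2, 24]},
    {"translation": [6, 40, -22], "rot": [1.6, -3, 32]},
    {"translation": [8, 55, -20], "rot": [2, -3.5, 40]},
    {"translation": [10, 70, -19], "rot": [2.4, -4, 48]},
    {"translation": [12, 85, -19], "rot": [2.8, -5, 56]},
    {"translation": [15, 95, -19], "rot": [3.2, -5.5, 64]},
    {"translation": [15, 95, -19], "rot": [3.6, -6, 72]},
    {"translation": [15, 95, -19], "rot": [4, -7, 80]},
    {"translation": [15, 95, -19], "rot": [4.4, -7.5, 88]},
    {"translation": [15, 95, -19], "rot": [4.8, -8, 96]},
    {"translation": [15, 95, -19], "rot": [5.2, -9, 104]},
    {"translation": [15, 95, -19], "rot": [5.6, -9.7, 112]},
    {"translation": [15, 95, -19], "rot": [6, -10.5, 120]},
    {"translation": [15, 95, -19], "rot": [6, -10.5, 121.3]},
    {"translation": [15, 95, -19], "rot": [6, -10.5, 121.3]},
  ],
  jaw=1,
)

```text
time: 8.4
ee_pos: [539.9, 99.2, 306.1]
tcp_rot: [[1.0, 0.002, -0.004], [0.002, -1.0, 0.001], [-0.004, -0.001, -1.0]]
wrist_force: [0.8, 0.4, 0.2]
grip_width: 85.4
grip_force: 0.0
```

Run:
```python
from look import *
s=rel([([541,99,310],down(0))]);print(s['time'],np.round(s['joints'],2))
I=imaging.snapshot('wrist');c=imaging.get_calibration('wrist');cv2.imwrite('pics/w2.png',I[:,:,::-1])
print(proj(c,[540.8,98.7,217]),c['intrinsics'][0,0]*21/np.linalg.norm(c['R']@[540.8,98.7,217]+np.ravel(c['t'])))
```

```text
[1, 0, -4] [-0.0, 0.3, 0.1]
8.4 [-0.01  0.36 -0.37  1.72  0.14  1.09 -1.99]
[285.05137036 226.1693201 ] 31.071400250262858
```

View pics/w2.png

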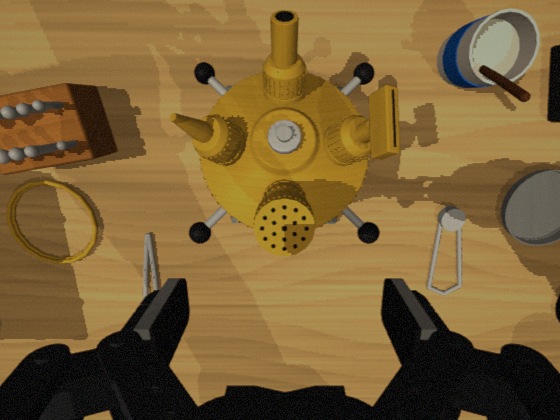

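Emit:
servo_tool(
  commands=[
    {"translation": [1, 0, 40], "rot": [0, 0.3, 0]},
    {"translation": [1, 0, 80], "rot": [0, 0.3, 0]},
    {"translation": [1, 0, 97], "rot": [0, 0.3, 0]},
    {"translation": [1, 0, 102], "rot": [0, 0.3, 0]},
    {"translation": [1, 0, 102], "rot": [0, 0.3, 0]},
  ],
)

```text
time: 8.95
ee_pos: [540.6, 99.2, 204.5]
tcp_rot: [[1.0, 0.001, 0.001], [0.001, -1.0, 0.001], [0.001, -0.001, -1.0]]
wrist_force: [1.0, -0.6, 1.3]
grip_width: 85.1
grip_force: 0.0
```

Emit:
servo_tool(
  commands=[
    {"translation": [0, 0, 0], "rot": [0, 0, 0]},
    {"translation": [0, 0, 0], "rot": [0, 0, 0]},
    {"translation": [0, 0, 0], "rot": [0, 0, 0]},
    {"translation": [0, 0, 0], "rot": [0, 0, 0]},
    {"translation": [0, 0, 0], "rot": [0, 0, 0]},
    {"translation": [0, 0, 0], "rot": [0, 0, 0]},
    {"translation": [0, 0, 0], "rot": [0, 0, 0]},
    {"translation": [0, 0, 0], "rot": [0, 0, 0]},
  ],
  jaw=0,
  squeeze=60,
)

```text
time: 9.75
ee_pos: [541.2, 99.2, 205.5]
tcp_rot: [[1.0, -0.001, 0.003], [-0.001, -1.0, 0.001], [0.003, -0.001, -1.0]]
wrist_force: [-1.7, -0.5, 8.3]
grip_width: 40.5
grip_force: 59.3
```

Run:
```python
from look import *
print(head(t0=0));s=monitor.get_state();print(s['time'],s['ee_pos'],s['wrist_force'],s['moment'],s['grip_width'],s['grip_force'])
```

```text
((np.float32(3.7390046), np.float64(-1.25)), [(np.float32(3.6441593), np.float64(-2.25)), (np.float32(3.7311406), np.float64(-1.5)), (np.float32(3.7114582), np.float64(-0.75))])
9.8 [541.14672815  99.22348893 205.5028554 ] [-0.8235448  -0.21832001  9.20608634] [-0.32516578  0.31390207 -0.02184416] 40.42964813900401 59.29600417613983
```

Emit:
servo_tool(
  commands=[
    {"translation": [0, 0, -0.3], "rot": [0, 0, -8]},
    {"translation": [0, 0, -0.6], "rot": [0, 0, -16]},
    {"translation": [0, 0, -0.9], "rot": [0, 0, -24]},
    {"translation": [0, 0, -1.2], "rot": [0, 0, -32]},
    {"translation": [0, 0, -1.5], "rot": [0, 0, -40]},
    {"translation": [0, 0, -1.8], "rot": [0, 0, -48]},
    {"translation": [0, 0, -2.1], "rot": [0, 0, -56]},
    {"translation": [0, 0, -2.5], "rot": [0, 0, -64]},
    {"translation": [0, 0, -2.8], "rot": [0, 0, -72]},
    {"translation": [0, 0, -3.1], "rot": [0, 0, -80]},
  ],
)

```text
time: 10.8
ee_pos: [541.0, 99.3, 208.0]
tcp_rot: [[0.169, 0.986, 0.002], [0.986, -0.169, 0.001], [0.002, 0.002, -1.0]]
wrist_force: [1.2, 2.0, -3.1]
grip_width: 40.7
grip_force: 60.7
```

Emit:
servo_tool(
  commands=[
    {"translation": [0, 0, -0.3], "rot": [0, 0, -8]},
    {"translation": [0, 0, -0.6], "rot": [0, 0, -16]},
    {"translation": [0, 0, -0.9], "rot": [0, 0, -24]},
    {"translation": [0, 0, -1.2], "rot": [0, 0, -32]},
    {"translation": [0, 0, -1.5], "rot": [0, 0, -40]},
    {"translation": [0, 0, -1.8], "rot": [0, 0, -48]},
    {"translation": [0, 0, -2.1], "rot": [0, 0, -56]},
    {"translation": [0, 0, -2.5], "rot": [0, 0, -64]},
    {"translation": [0, 0, -2.8], "rot": [0, 0, -72]},
    {"translation": [0, 0, -3.1], "rot": [0, 0, -80]},
    {"translation": [0, 0, -3.1], "rot": [0, 0, -80]},
  ],
)

```text
time: 11.9
ee_pos: [540.8, 99.5, 211.0]
tcp_rot: [[-0.94, 0.341, 0.001], [0.341, 0.94, 0.002], [-0.001, 0.002, -1.0]]
wrist_force: [-0.5, 4.0, 2.5]
grip_width: 40.8
grip_force: 60.9
```

Run:
```python
from look import *
print(head(t0=0)[0]);s=monitor.get_state();print(s['time'],s['ee_pos'],s['wrist_force'],s['moment'],s['grip_width'],s['grip_force'],np.round(s['joints'],2))
x=s['tcp_rot'];print(np.degrees(np.arctan2(x[1][0],x[0][0])))
```

```text
(np.float32(3.7413354), np.float64(-1.25))
11.95 [540.80369553  99.44410668 210.95413311] [-1.13625105  2.59150359  1.54937632] [0.9425869  0.23756631 0.0055052 ] 40.31923180528857 60.91934323310852 [ 0.42  0.64 -1.03  1.81  0.63  1.06  0.37]
159.7689455460121
```

Forces are low and the head hasn't moved. Lift slowly.

Emit:
servo_tool(
  commands=[
    {"translation": [0, 0, -2], "rot": [0, 0, 0]},
    {"translation": [0, 0, -4], "rot": [0, 0, 0]},
    {"translation": [0, 0, -6], "rot": [0, 0, 0]},
    {"translation": [0, 0, -6], "rot": [0, 0, 0]},
  ],
)

```text
time: 12.35
ee_pos: [540.7, 99.2, 217.1]
tcp_rot: [[-0.939, 0.344, 0.002], [0.344, 0.939, 0.001], [-0.001, 0.001, -1.0]]
wrist_force: [-1.5, 4.1, -1.6]
grip_width: 40.2
grip_force: 61.0
```

Emit:
servo_tool(
  commands=[
    {"translation": [0, 0, -8], "rot": [0, 0, 0]},
    {"translation": [0, 0, -16], "rot": [0, 0, 0]},
    {"translation": [0, 0, -26], "rot": [0, 0, 0]},
    {"translation": [0, 0, -40], "rot": [0, 0, 0]},
    {"translation": [0, 0, -60], "rot": [0, 0, 0]},
    {"translation": [-5, -25, -65], "rot": [0, 0, 0]},
    {"translation": [-12, -55, -65], "rot": [0, 0, 0]},
    {"translation": [-19, -90, -65], "rot": [0, 0, 0]},
    {"translation": [-27, -125, -65], "rot": [0, 0, 0]},
    {"translation": [-34, -160, -65], "rot": [0, 0, 0]},
    {"translation": [-42, -195, -65], "rot": [0, 0, 0]},
    {"translation": [-49, -230, -65], "rot": [0, 0, 0]},
    {"translation": [-57, -265, -65], "rot": [0, 0, 0]},
    {"translation": [-63, -295, -65], "rot": [0, 0, 0]},
    {"translation": [-68, -315, -65], "rot": [0, 0, 0]},
    {"translation": [-71, -332, -65], "rot": [0, 0, 0]},
    {"translation": [-71, -332, -65], "rot": [0, 0, 0]},
    {"translation": [-71, -332, -65], "rot": [0, 0, 0]},
  ],
)

```text
time: 14.15
ee_pos: [493.4, -237.1, 282.0]
tcp_rot: [[-0.939, 0.344, 0.002], [0.344, 0.939, 0.001], [-0.001, 0.001, -1.0]]
wrist_force: [0.1, 0.5, -2.4]
grip_width: 40.7
grip_force: 61.7
```

Run:
```python
from look import *
print(head(t0=0)[0]);s=monitor.get_state();print(s['time'],s['ee_pos'],s['grip_width'],np.round(s['joints'],2),np.round(s['tcp_rot'],3).tolist())
I=imaging.snapshot('wrist');c=imaging.get_calibration('wrist');cv2.imwrite('pics/w3.png',I[:,:,::-1])
print(proj(c,[494,-237,14]))
```

```text
(np.float32(3.7514825), np.float64(-1.25))
14.2 [ 493.49542023 -236.57782462  281.91655725] 40.574141293799634 [ 1.1   0.57 -1.1   1.73  0.54  1.18  1.07] [[-0.939, 0.343, 0.002], [0.343, 0.939, 0.001], [-0.001, 0.002, -1.0]]
[284.66515636 176.06171693]
```

View pics/w3.png

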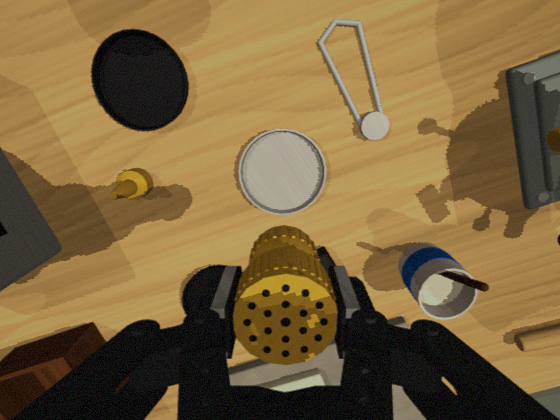

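Run:
```python
from look import *
c=imaging.get_calibration('wrist');X=plane(c,282,171,14);print(X)
rel([([X[0],X[1],60],down(159.8)),([X[0],X[1],54],down(159.8))])
```

```text
[ 487.24250939 -237.87379964   14.        ]
[6, -4, 222] [0.1, 0.1, 0.2]
[6, -4, 228] [0.1, 0.1, 0.2]
```

Emit:
servo_tool(
  commands=[
    {"translation": [3, -2, 30], "rot": [0, 0, 0]},
    {"translation": [6, -4, 65], "rot": [0, 0, 0]},
    {"translation": [6, -4, 100], "rot": [0, 0, 0]},
    {"translation": [6, -4, 135], "rot": [0, 0, 0]},
    {"translation": [6, -4, 170], "rot": [0, 0, 0]},
    {"translation": [6, -4, 195], "rot": [0, 0, 0]},
    {"translation": [6, -4, 208], "rot": [0, 0, 0]},
    {"translation": [6, -4, 216], "rot": [0, 0, 0]},
    {"translation": [6, -4, 221], "rot": [0, 0, 0]},
    {"translation": [6, -4, 224], "rot": [0, 0, 0]},
    {"translation": [6, -4, 225], "rot": [0, 0, 0]},
    {"translation": [6, -4, 226], "rot": [0, 0, 0]},
    {"translation": [6, -4, 226], "rot": [0, 0, 0]},
    {"translation": [6, -4, 226], "rot": [0, 0, 0]},
  ],
)

```text
time: 15.65
ee_pos: [486.7, -238.7, 55.5]
tcp_rot: [[-0.939, 0.343, 0.001], [0.343, 0.939, 0.001], [-0.001, 0.001, -1.0]]
wrist_force: [-0.2, -0.4, -2.3]
grip_width: 41.0
grip_force: 61.7
```

Emit:
servo_tool(
  commands=[
    {"translation": [0, 0, 0.5], "rot": [0, 0, 0]},
    {"translation": [0, 0, 1], "rot": [0, 0, 0]},
    {"translation": [0, 0, 1.5], "rot": [0, 0, 0]},
    {"translation": [0, 0, 1.5], "rot": [0, 0, 0]},
  ],
)

```text
time: 16.05
ee_pos: [486.6, -238.5, 53.7]
tcp_rot: [[-0.939, 0.343, 0.001], [0.343, 0.939, 0.001], [-0.001, 0.001, -1.0]]
wrist_force: [0.6, 0.2, -1.6]
grip_width: 40.4
grip_force: 61.7
```

Emit:
servo_tool(
  commands=[
    {"translation": [0, 0, 0.5], "rot": [0, 0, 0]},
    {"translation": [0, 0, 1], "rot": [0, 0, 0]},
    {"translation": [0, 0, 1], "rot": [0, 0, 0]},
  ],
)

```text
time: 16.35
ee_pos: [486.9, -238.7, 53.4]
tcp_rot: [[-0.939, 0.343, 0.002], [0.343, 0.939, 0.0], [-0.001, 0.001, -1.0]]
wrist_force: [-2.5, -0.9, 12.8]
grip_width: 40.8
grip_force: 63.5
```

Contact made (+15 N). Release gently, then lift.

Emit:
servo_tool(
  commands=[
    {"translation": [0, 0, -0.3], "rot": [0, 0, 0]},
    {"translation": [0, 0, -0.3], "rot": [0, 0, 0]},
    {"translation": [0, 0, -0.3], "rot": [0, 0, 0]},
    {"translation": [0, 0, -0.3], "rot": [0, 0, 0]},
    {"translation": [0, 0, -0.3], "rot": [0, 0, 0]},
    {"translation": [0, 0, -0.3], "rot": [0, 0, 0]},
  ],
  jaw=0.75,
)

```text
time: 16.95
ee_pos: [486.6, -238.6, 53.0]
tcp_rot: [[-0.939, 0.343, 0.001], [0.343, 0.939, 0.001], [-0.001, 0.001, -1.0]]
wrist_force: [-0.2, -0.4, 0.0]
grip_width: 64.1
grip_force: 0.0
```

Emit:
servo_tool(
  commands=[
    {"translation": [0, 0, -10], "rot": [0, 0, 0]},
    {"translation": [0, 0, -30], "rot": [0, 0, 0]},
    {"translation": [0, 0, -70], "rot": [0, 0, 0]},
    {"translation": [0, 0, -120], "rot": [0, 0, 0]},
    {"translation": [0, 0, -170], "rot": [0, 0, 0]},
    {"translation": [0, 0, -200], "rot": [0, 0, 0]},
    {"translation": [0, 0, -200], "rot": [0, 0, 0]},
  ],
)

```text
time: 17.65
ee_pos: [487.7, -238.8, 257.7]
tcp_rot: [[-0.939, 0.343, 0.006], [0.343, 0.939, -0.002], [-0.006, 0.0, -1.0]]
wrist_force: [0.1, -0.9, -0.8]
grip_width: 64.3
grip_force: 0.0
```

Run:
```python
from look import *
print(head(t0=0)[0]);s=monitor.get_state();print(s['time'],s['ee_pos'],s['grip_width'])
I=imaging.snapshot('wrist');c=imaging.get_calibration('wrist');cv2.imwrite('pics/w4.png',I[:,:,::-1])
print(proj(c,[487,-238,14]),proj(c,[487,-238,65]))
```

```text
(np.float32(3.7511117), np.float64(-1.25))
17.7 [ 486.84013778 -238.94699081  255.3083841 ] 63.876668543403945
[286.28771057 180.9433494 ] [286.56151078 192.60579682]
```

View pics/w4.png

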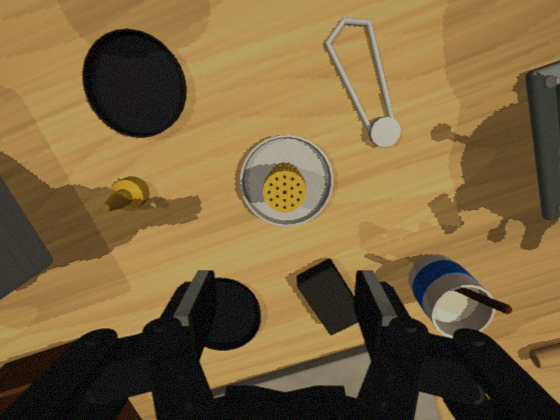

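The picture shows the rose standing upright at (285,190), jets up, centred in the steel tin (286,180). The head reading is unchanged, so I'm handing in.

```bash
python3 -c "
from rig import order;print(order.close_job())"
```

```text
the job is handed in; nothing more can be done
None
```

The rose nozzle is unscrewed and stands upright, jets up, in the steel tin lid, set down under contact and released. The head was left at the front position with the bare seat there: my last camera reading put it about 1° off, which is within my fit error. I saw no bystander moved, and the job was handed in at about 18 s with no verdict returned.

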